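# Transfer a slide carrier from the drip rail to the drying rail

## Task

The slide carrier has finished dripping. Take it over the end-stop pins of the drip rail and hang it on the drying rail next to it, then slide it along the drying rail, spigot first, until it snaps into the sprung roller catch, and let go. Be gentle with the glass: keep the carrier hanging upright, do not ram the catch or force anything against the rails, and leave the things around the stands where they are.

Things in the scene. Friction and masses are not known exactly. Their poses are not given: they have to be found in the camera images.
- carrier_grip (a point): Slide carrier (grey plastic frame holding five upright glass slides, 0.18 to 0.31 kg): middle of its grip tab, 14 mm thick (x) x 18 mm long (y), reaching 22 mm below and 14 mm above this point. x across the rail, y along it, z up. Grip it from above across x or y.
- carrier_head (a point): Carrier: middle of the underside of its head (36 x 30 mm, 12 mm high, under the tab), 34 mm below carrier_grip; rests on the rail's bars. A neck 8 mm thick (x), 16 mm long (y) hangs from it through the rail's slot. 26 mm lower is a 34 x 60 mm shoulder that cannot pass the slot, so the carrier leaves a rail only by its open end; the frame ends 115 mm below the head.
- spigot_tip (a point): Carrier: tip of the steel spigot that sticks out of the head to -y, 44.5 mm from the middle of the head, 7 mm above its underside. Neck 8 mm thick, tapered head 13 mm thick, 13.5 mm long.
- drip_stand: Fixed stand of the drip rail, where the carrier hangs at first: two aluminium bars along y, 10 mm high, tops 155 mm above the table, 14 mm slot between them, on rod legs over a steel tray 130 x 162 mm. Closed at +y, open at -y. Origin: middle of the underside; x across, y along the rail.
- drip_end (a point): Open end of the drip rail: middle between its two end-stop pins, level with the bar tops; axes as the stand's. The pins (8 mm thick, one on each bar, 13 mm between them) stand 8 mm above the bars; the bars end 4 mm beyond, to -y. Lifted 8 to 16 mm (best 12) the carrier clears the pins, and its shoulder does not reach the bars from below.
- dry_stand: Fixed stand of the drying rail, the next one to -y: the same bars, heights and slot, on rod legs over a flat plate 130 x 230 mm. Stands 37 to 55 mm (bar end to bar end) from the drip rail, up to 15 mm out of line and 0.05 rad turned. Open at +y. Origin and axes likewise. A tall microscope (fixed, x over 0.5, y -0.4 to -0.12) stands beyond it on the right.
- dry_mouth (a point): Open end of the drying rail: middle between its two end-stop pins (as on the drip rail, 8 mm high), level with the bar tops; axes as the stand's. The bars run from 4 mm to +y to 216 mm to -y. The head hangs inside the pins when its middle is 20 mm or more to -y of here.
- roller_a (a joint): Catch: grey block 54 x 41 mm clamped on the drying rail, 12 mm above the bars. Its place is adjustable and not measured (roller line 121 to 161 mm to -y of dry_mouth): feel for it. Two sprung upright rollers, 8 mm thick, 5 mm apart, that the spigot's head spreads (a push of 5 to 10 N). Value, m: how far the +x roller is pushed aside; 0 free; both together 0.008 as the head passes, 0.003 once it is held.
- roller_b (a joint): The same for the -x roller of the catch: 0 free; both together 0.008 as the spigot's head passes, 0.003 once it is held.
- buffer (a joint): Black sprung buffer in the back of the catch, 15.5 mm past the roller line, met by the spigot's tip as the rollers close behind its head. Value, m: how far it is pressed in; 0 free, about 0.001 to 0.002 once the carrier is caught and let go; bottoms at 0.007. 2.5 N per mm. Push on to 12 N and stop: the carrier is then caught.
- petri_mid (a point): Middle of a petri dish (72 mm across, 14 mm high) on the table behind the stands.
- slides_mid (a point): Middle of a white box of slides (30 x 78 x 28 mm) on the table behind the stands.
- jar_mid (a point): Middle of a seed jar with a green lid (54 mm across, 70 mm high) on the table behind the stands.
Not all that is in view belongs to the job. What is shaped like the part that bears carrier_grip but yellow is not meant.

How it is judged:
On the way, in this order (a step that is already met when the one before it is completed fails the run):
1. the carrier hangs on the drying rail, inside its end-stop pins (y of carrier_grip in the frame of dry_mouth below -0.017 m and z of carrier_grip in the frame of dry_mouth between 0.03 and 0.037 m), for 0.1 s.
2. the carrier's spigot has snapped through the rollers onto the buffer (value of joint buffer above 0.0006 m and value of joint each of roller_a, roller_b below 0.005 m), for 0.1 s.
At the end, for the whole second after the job is handed in: The carrier hangs upright (within 0.1 rad) with its head on the bars of the drying rail, its spigot held in the catch: the rollers are closed behind the spigot's head (neither more than 5 mm aside, at least one over 0.5 mm) and the buffer is pressed in by at least 0.5 mm; it is let go and at rest (all of step 1 and value of joint buffer above 0.0005 m and angle between carrier_grip's own z axis and vertical below 0.1 rad and velocity of joint buffer below 0.01 m/s and linear speed of carrier below 0.01 m/s and value of joint any of roller_a, roller_b above 0.0005 m and value of joint each of roller_a, roller_b below 0.005 m); the robot touches nothing.
It fails at once if the carrier is forced against the drip rail with more than 25 N (contact force between carrier and drip_stand above 25 N).
It fails at once if the carrier is forced against the drying rail with more than 25 N (contact force between carrier and dry_stand above 25 N).
It fails at once if the catch is rammed: its buffer is pressed in by more than 6.5 mm (16 N) (value of joint buffer above 0.0065 m).
It fails at once if the carrier is tipped by more than 0.35 rad (angle between carrier_grip's own z axis and vertical above 0.35 rad).
It fails at once if a bystander (petri dish, box of slides, seed jar) is moved by more than 15 mm (distance of any of petri_mid, slides_mid, jar_mid from where it was at the start of the episode above 0.015 m).
It also fails if it takes over 56 s, if anything falls off the work surface, if the arm or the gripper's body presses on something with over 40 N, if the wrist force passes 120 N, or if a joint passes its speed limit or range.

## Robot

A 7-joint arm with a two-finger parallel gripper is mounted at the origin on a cart in front of the work surface, level with it; the furniture and walls round the work are solid. World frame = base frame: x ahead of the robot, y to its left, z up, the work surface at z = 0. Lengths are in m, angles in rad, forces in N, time in s.
With the tool pointing down it reaches from about 0.425 to 0.95 m from the base axis. Payload 4.7 kg.
Tool frame: the origin (TCP) lies between the finger pads; the fingertips stand 25 mm ahead of it and the grasp point (between the pads) lies 6 mm ahead of it; x points along the fingers, z is the direction in which the jaws open and shut, and the axes are right-handed (so a half turn about x gives the same grasp; the last joint's range is limited). The gripper opens to 85 mm and grips with 20 to 120 N. Pads are 22 mm wide; open, the fingers measure 114 mm over their backs; the gripper's body (76 mm by 85 mm) begins 54 mm behind the grasp point. The pads swing forward as they close: fully open they stand 13 mm farther back than shut.
Start: joints at [1.115, 0.469, -0.049, 1.532, 0.024, 1.141, -0.082], TCP at [0.279, -0.614, 0.256] pointing down, gripper open.
Joint ranges: [-2.59, 2.59], [-0.33, 1.99], [-1.39, 1.29], [0.1, 2.45], [-1.04, 4.18], [0.21, 1.99], [-2.66, 2.66]. Speed limits (rad/s): [2.57, 2.57, 3.14, 3.14, 3.14, 3.14, 3.14].

## Interface

Orientations are given as a 3x3 rotation matrix whose columns are the frame's x, y, z axes.
In Python, from rig import * gives the robot as it stands. Calls block until the motion is done:
- movep(position, orientation): joint-space move of the TCP to a pose.
- move_l(position, attitude=None, feed=0.15, until_force=None): straight line of the TCP; attitude=None keeps the orientation; feed is the mean speed in m/s. With until_force (N) it stops when the force on the tool has changed by that much, and returns True; else False.
- move_joints(angles): joint-space move.
- command_gripper(opening, newtons=None): finger opening in m; newtons is the grip in N (None keeps the last); returns when the fingers have stopped.
- sleep(seconds).
- inverse_kinematics(position, orientation): joint angles nearest the present ones, or None.
- sense(): the state.
- camera(name): name is "scene" or "side" or "wrist"; returns (picture, depth): 420x560x3 uint8, red, green, blue; 420x560 float32, m along the optical axis (not along the pixel's ray), 0 where there is no reading.
- camera_params(name): a dict with "K" (3x3 intrinsics, pixels), "position" and "rotation" of the camera in the world; the wrist camera has in their place "tool_from_camera" (4x4, takes a point from camera to tool coordinates, whose origin is the TCP and whose axes are the tool frame's). Camera axes: x right, y down, z forward; pixel columns grow to the right and rows downward; lengths in m; the calibration is good to about 2 mm. A picture is of the moment at which its call begins: read the wrist's pose just before it. camera_params takes no time and is no camera call.
A pose or a line that the arm cannot do raises Unreachable and nothing moves.
- finish_job(): hands the job in, once; it reports no verdict.
The state is a dict: "time_s": time; "joint_pos": joint angles; "qd": joint speeds; "joint_efforts": joint torques, N m; "position": TCP position; "tcp_rot": TCP orientation; "wrist_force": force on the tool from outside, world axes, zero at the start; "ft_torque": the same for the moment, N m; "finger_gap": finger opening in m.
Only numpy, scipy, OpenCV 4.12 (cv2) and the standard library are available. Lean on these libraries where they do the work, as an engineer would, in place of code of your own. Each camera call takes 0.05 s, during which the arm holds its last target.

## Working session

There is one attempt and no reset: what is moved stays moved. The work goes in short steps, each a Python script; the robot and the scene stay as the last script left them, time stands still between calls to the robot, and variables do not carry over. Pictures are saved under pics/ and viewed, and the job is handed in when it is done.

```bash
ls; mkdir -p pics; python3 - <<'E'
from rig import *
import cv2,numpy as np
s=sense();print({k:np.round(v,3) for k,v in s.items()})
for n in("scene","side","wrist"):
    p,d=camera(n);cv2.imwrite(f"pics/{n}0.png",p[:,:,::-1]);np.savez(f"pics/{n}0.npz",p=p,d=d)
    c=camera_params(n);print(n,{k:np.round(v,4).tolist() for k,v in c.items()})
print(sense()["time_s"])
E
```

```text
pics
{'time_s': np.float64(0.0), 'joint_pos': array([ 1.115,  0.469, -0.049,  1.534,  0.024,  1.141, -0.082]), 'qd': array([-0.001,  0.   ,  0.001, -0.   ,  0.001, -0.   , -0.001]), 'joint_efforts': array([ 0.0000e+00, -5.1031e+01, -4.6000e-02, -2.3771e+01,  1.1000e-02,
        7.0000e-03, -0.0000e+00]), 'position': array([ 0.279, -0.614,  0.255]), 'tcp_rot': array([[-0.001,  0.91 ,  0.414],
       [ 0.002,  0.414, -0.91 ],
       [-1.   , -0.   , -0.002]]), 'wrist_force': array([-0.205, -0.746,  0.485]), 'ft_torque': array([ 0.008, -0.01 ,  0.031]), 'finger_gap': np.float64(0.085)}
scene {'K': [[389.2396, 0.0, 277.406], [0.0, 389.2396, 203.6473], [0.0, 0.0, 1.0]], 'position': [0.3988, -0.4918, 0.7184], 'rotation': [[0.9636, -0.1716, 0.2052], [-0.2667, -0.6746, 0.6883], [0.0203, -0.7179, -0.6958]]}
side {'K': [[454.9549, 0.0, 282.1694], [0.0, 454.9549, 210.7459], [0.0, 0.0, 1.0]], 'position': [-0.2231, 0.3788, 0.4885], 'rotation': [[-0.3238, -0.3691, 0.8712], [-0.946, 0.1132, -0.3036], [0.0134, -0.9225, -0.3858]]}
wrist {'K': [[368.684, 0.0, 285.0353], [0.0, 368.684, 214.7999], [0.0, 0.0, 1.0]], 'tool_from_camera': [[0.0001, -0.2598, 0.9657, -0.1183], [0.0, -0.9657, -0.2598, 0.0659], [1.0, 0.0001, -0.0001, 0.0003], [0.0, 0.0, 0.0, 1.0]]}
0.15
```

View pics/scene0.png

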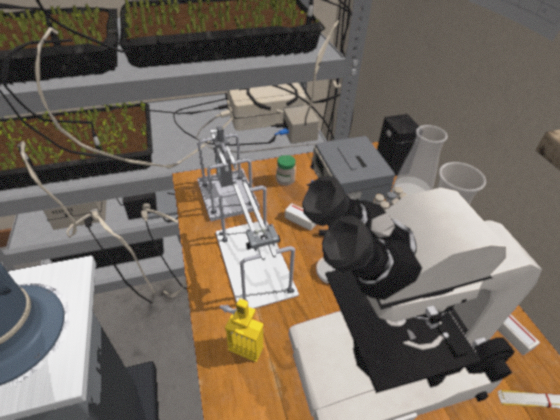

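View pics/side0.png

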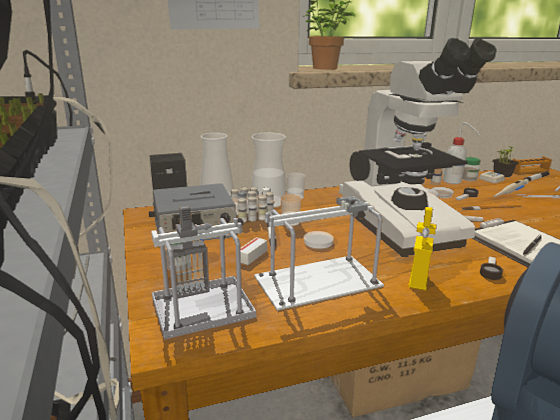

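View pics/wrist0.png

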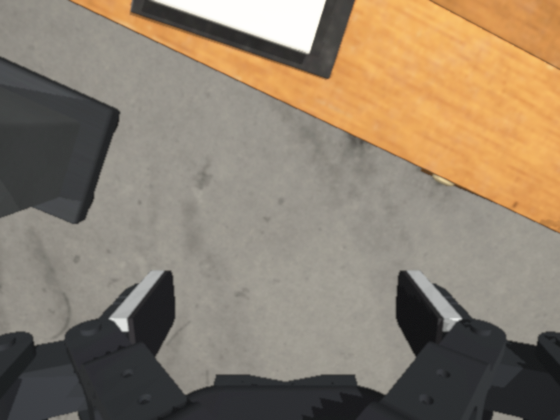

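```bash
cat > h.py <<'E'
import numpy as np,cv2
from rig import *
def pts(n,d):
    c=camera_params(n);K=np.array(c["K"]);v,u=np.indices(d.shape)
    P=np.stack([(u-K[0,2])/K[0,0]*d,(v-K[1,2])/K[1,1]*d,d],-1)
    if "rotation" in c: return P@np.array(c["rotation"]).T+np.array(c["position"])
    T=np.array(c["tool_from_camera"]);return P@T[:3,:3].T+T[:3,3]
def ray(n,u,v,z):
    c=camera_params(n);K=np.array(c["K"]);r=np.array([(u-K[0,2])/K[0,0],(v-K[1,2])/K[1,1],1])
    R=np.array(c["rotation"]);o=np.array(c["position"]);w=R@r;return o+w*(z-o[2])/w[2]
def crop(p,a,b,c,d,s,fn): cv2.imwrite(fn,cv2.resize(p[b:d,a:c,::-1],None,fx=s,fy=s,interpolation=cv2.INTER_CUBIC))
E
python3 - <<'E'
from h import *
a=np.load("pics/scene0.npz");p,d=a["p"],a["d"];W=pts("scene",d)
b=np.load("pics/side0.npz");p2,d2=b["p"],b["d"];W2=pts("side",d2)
crop(p,185,120,305,320,3,"pics/s_crop.png");crop(p2,140,190,400,340,3,"pics/d_crop.png")
for q in[(222,140),(225,165),(262,238),(245,200),(287,162),(300,215),(325,270),(243,330),(260,270)]:print("scene",q,W[q[1],q[0]].round(3))
for q in[(185,213),(185,240),(355,208),(310,220),(200,310),(318,285),(425,250),(255,250),(320,240),(190,270)]:print("side",q,W2[q[1],q[0]].round(3))
E
```

```text
scene (222, 140) [0.489 0.295 0.172]
scene (225, 165) [0.481 0.212 0.16 ]
scene (262, 238) [ 0.51  -0.026  0.164]
scene (245, 200) [0.53  0.25  0.004]
scene (287, 162) [0.657 0.296 0.072]
scene (300, 215) [0.646 0.14  0.026]
scene (325, 270) [ 0.652 -0.025  0.014]
scene (243, 330) [ 0.442 -0.159  0.089]
scene (260, 270) [0.514 0.016 0.008]
side (185, 213) [0.48  0.303 0.194]
side (185, 240) [0.473 0.307 0.148]
side (355, 208) [ 0.482 -0.012  0.164]
side (310, 220) [0.489 0.076 0.148]
side (200, 310) [0.476 0.29  0.003]
side (318, 285) [0.484 0.055 0.007]
side (425, 250) [ 0.419 -0.135  0.087]
side (255, 250) [0.634 0.142 0.023]
side (320, 240) [ 0.653 -0.021  0.015]
side (190, 270) [0.478 0.302 0.087]
```

View pics/s_crop.png

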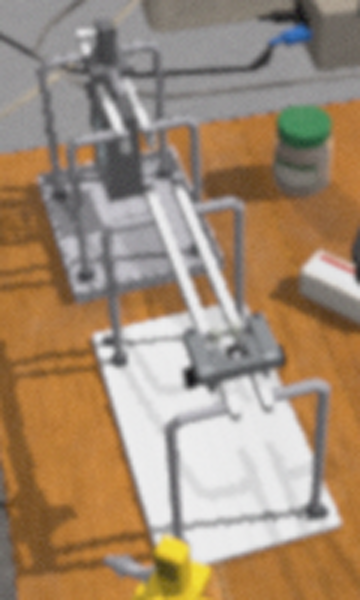

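View pics/d_crop.png

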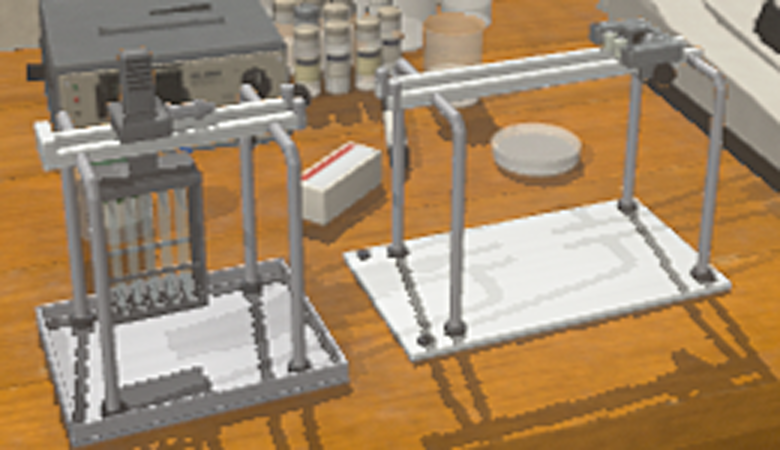

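```bash
python3 - <<'E'
from h import *
a=np.load("pics/scene0.npz");W=pts("scene",a["d"]).reshape(-1,3);W=W[(a["d"].ravel()>0)]
b=np.load("pics/side0.npz");W2=pts("side",b["d"]).reshape(-1,3);W2=W2[b["d"].ravel()>0]
for A in(W,W2):
  for z0 in np.arange(0.02,0.8,0.1):
    for x0 in(0,0.2,0.4,0.6):
      m=(A[:,2]>z0)&(A[:,2]<z0+.1)&(A[:,1]>0.34)&(A[:,1]<1)&(A[:,0]>x0)&(A[:,0]<x0+.2)
      if m.sum()>5: print(round(z0,2),x0,m.sum(),np.sort(A[m,1])[3].round(3))
m=(W[:,2]>.03)&(W[:,1]<-.1)&(W[:,1]>-.45)&(W[:,0]<.6)&(W[:,0]>.46);print("micro",np.percentile(W[m],[1,50,99],axis=0).round(3))
for n,t in(("x+",[1,0,0]),("x-",[-1,0,0])):
  z=np.array(t);x=np.array([0,0,-1]);R=np.c_[x,np.cross(z,x),z]
  for p in([.40,-.25,.38],[.45,.12,.40],[.48,.3,.3],[.48,.3,.19],[.49,.0,.19]):
    q=inverse_kinematics(p,R);print(n,p,None if q is None else np.round(q,2))
E
```

```text
0.02 0 2251 0.417
0.02 0.2 1423 0.425
0.02 0.4 292 0.34
0.02 0.6 1855 0.436
0.12 0 640 0.415
0.12 0.2 227 0.455
0.12 0.4 280 0.34
0.12 0.6 255 0.417
0.22 0 4625 0.413
0.22 0.2 4405 0.454
0.22 0.4 3621 0.454
0.22 0.6 3270 0.413
0.32 0 4125 0.421
0.32 0.2 3753 0.445
0.32 0.4 3254 0.505
0.32 0.6 2718 0.505
0.42 0 239 0.425
0.02 0.2 415 0.425
0.02 0.4 151 0.34
0.02 0.6 133 0.435
0.12 0 745 0.416
0.12 0.2 130 0.457
0.12 0.4 268 0.34
0.12 0.6 179 0.416
0.22 0 9519 0.413
0.22 0.2 4520 0.457
0.22 0.4 2617 0.457
0.22 0.6 1785 0.412
0.32 0 3384 0.419
0.32 0.2 964 0.446
0.32 0.4 1063 0.506
0.32 0.6 1251 0.506
0.42 0 1153 0.42
micro [[ 0.468 -0.336  0.047]
 [ 0.559 -0.274  0.368]
 [ 0.599 -0.159  0.461]]
x+ [0.4, -0.25, 0.38] [ 0.88  0.06 -0.43  1.79  0.03  1.29  0.44]
x+ [0.45, 0.12, 0.4] [ 0.57  0.09 -0.97  1.75  0.08  1.34 -0.42]
x+ [0.48, 0.3, 0.3] [ 0.16  0.45 -1.07  1.7   0.42  1.24 -1.01]
x+ [0.48, 0.3, 0.19] [ 0.14  0.59 -1.07  1.83  0.59  1.08 -1.15]
x+ [0.49, 0.0, 0.19] [ 0.45  0.31 -0.64  2.01  0.24  0.9  -0.32]
x- [0.4, -0.25, 0.38] [-0.59 -0.    1.09  1.86  0.    1.29 -2.65]
x- [0.45, 0.12, 0.4] None
x- [0.48, 0.3, 0.3] [ 0.21  0.49 -1.17  1.7   0.48  1.27  2.08]
x- [0.48, 0.3, 0.19] [ 0.19  0.65 -1.18  1.82  0.67  1.13  1.92]
x- [0.49, 0.0, 0.19] [ 0.82  0.5  -1.17  1.99  0.54  1.01  2.54]
```

```bash
cat >> h.py <<'E'
def Rt(yaw=0.):
    z=np.array([np.cos(yaw),np.sin(yaw),0]);x=np.array([0,0,-1.]);return np.c_[x,np.cross(z,x),z]
def wrist(fn):
    s=sense();p,d=camera("wrist");cv2.imwrite(fn+".png",p[:,:,::-1])
    W=pts("wrist",d)@np.array(s["tcp_rot"]).T+np.array(s["position"]);W[d==0]=np.nan
    np.savez(fn+".npz",p=p,d=d,W=W,pos=s["position"],R=s["tcp_rot"]);return p,W
E
python3 - <<'E'
from h import *
movep([.40,-.25,.40],Rt());movep([.42,0,.42],Rt());movep([.47,.15,.42],Rt())
p,W=wrist("pics/w1");s=sense();print(s["time_s"],s["position"].round(3),s["joint_pos"].round(2),s["wrist_force"].round(1))
E
```

```text
3.3833 [0.471 0.148 0.419] [ 0.44  0.14 -0.93  1.67  0.12  1.39 -0.5 ] [-0.5  0.6  0.3]
```

View pics/w1.png

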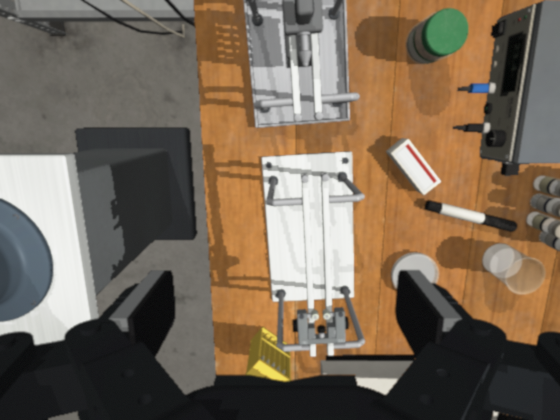

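```bash
python3 - <<'E'
from h import *
a=np.load("pics/w1.npz");p,W=a["p"],a["W"]
crop(p,230,0,370,130,5,"pics/w1a.png");crop(p,240,150,380,360,3,"pics/w1b.png")
Z=W[:,:,2]
# per row: bar pixels
for r in list(range(0,126,6))+list(range(160,360,6)):
    m=(Z[r]>.147)&(Z[r]<.175);m[:235]=0;m[380:]=0
    u=np.where(m)[0]
    if len(u)==0: print(r,"-");continue
    runs=np.split(u,np.where(np.diff(u)>1)[0]+1)
    print(r,[(int(k[0]),int(k[-1]),W[r,k,0].min().round(4),W[r,k,0].max().round(4),W[r,k,1].mean().round(4),np.median(Z[r,k]).round(3)) for k in runs if len(k)>1])
E
```

```text
0 [(283, 294, np.float64(0.4693), np.float64(0.4792), np.float64(0.314), np.float64(0.167)), (314, 321, np.float64(0.4971), np.float64(0.5035), np.float64(0.314), np.float64(0.167))]
6 [(283, 293, np.float64(0.4693), np.float64(0.4783), np.float64(0.3092), np.float64(0.167)), (314, 322, np.float64(0.4973), np.float64(0.5047), np.float64(0.3091), np.float64(0.168))]
12 [(283, 295, np.float64(0.4693), np.float64(0.4801), np.float64(0.3043), np.float64(0.167)), (314, 322, np.float64(0.4973), np.float64(0.5047), np.float64(0.3042), np.float64(0.167))]
18 [(284, 295, np.float64(0.4702), np.float64(0.4802), np.float64(0.2993), np.float64(0.168)), (312, 322, np.float64(0.4956), np.float64(0.5047), np.float64(0.2993), np.float64(0.167))]
24 [(284, 322, np.float64(0.4701), np.float64(0.5049), np.float64(0.2943), np.float64(0.167))]
30 [(284, 291, np.float64(0.4701), np.float64(0.4766), np.float64(0.2894), np.float64(0.167)), (293, 322, np.float64(0.4784), np.float64(0.5052), np.float64(0.2895), np.float64(0.167))]
36 [(289, 295, np.float64(0.4748), np.float64(0.4805), np.float64(0.2866), np.f
[... 8815 characters left out ...]
.563), np.float64(-0.0476), np.float64(0.148))]
346 [(279, 301, np.float64(0.4629), np.float64(0.4893), np.float64(-0.053), np.float64(0.152)), (303, 305, np.float64(0.4917), np.float64(0.4941), np.float64(-0.0524), np.float64(0.153)), (307, 315, np.float64(0.4965), np.float64(0.5059), np.float64(-0.051), np.float64(0.155)), (327, 360, np.float64(0.5208), np.float64(0.5597), np.float64(-0.0518), np.float64(0.153))]
352 [(310, 312, np.float64(0.5), np.float64(0.5024), np.float64(-0.0588), np.float64(0.155)), (314, 315, np.float64(0.5049), np.float64(0.506), np.float64(-0.059), np.float64(0.155)), (328, 333, np.float64(0.5216), np.float64(0.5273), np.float64(-0.0587), np.float64(0.155))]
358 -
```

View pics/w1a.png

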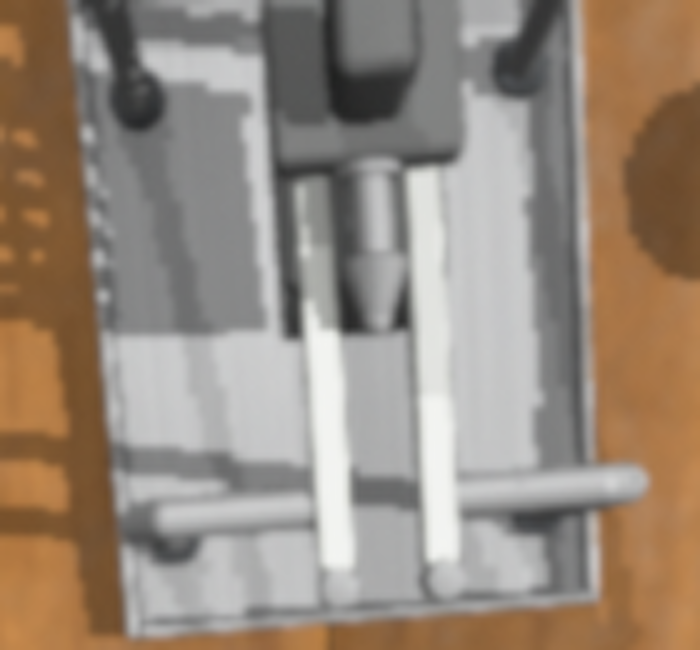

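View pics/w1b.png

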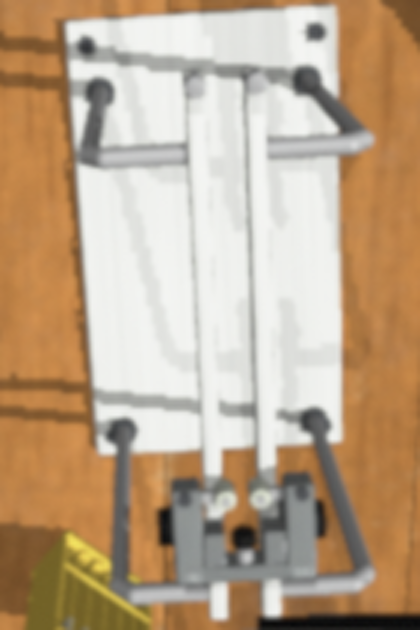

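```bash
cat > fit.py <<'E'
from h import *
def rails(W,zlo=.1525,zhi=.159):
    Z=W[:,:,2];out={}
    for nm,y0,y1 in(("drip",.235,.28),("drip_all",.218,.28),("dry",.01,.146)):
        rows=[]
        for r in range(W.shape[0]):
            m=(Z[r]>zlo)&(Z[r]<zhi)&(W[r,:,0]>.46)&(W[r,:,0]<.535)&(W[r,:,1]>y0)&(W[r,:,1]<y1)
            u=np.where(m)[0]
            if len(u)<8: continue
            runs=[k for k in np.split(u,np.where(np.diff(u)>1)[0]+1) if len(k)>3]
            if len(runs)!=2 or max(map(len,runs))>2.0*min(map(len,runs)):continue
            inn=(W[r,runs[0][-1],0]+W[r,runs[1][0],0])/2;out_=(W[r,runs[0][0],0]+W[r,runs[1][-1],0])/2
            rows.append((W[r,u,1].mean(),(inn+out_)/2,W[r,runs[1][0],0]-W[r,runs[0][-1],0]))
        rows=np.array(rows)
        if len(rows)>5:
            f=np.polyfit(rows[:,0],rows[:,1],1);out[nm]=f
            print(nm,len(rows),f.round(4),"res",np.std(rows[:,1]-np.polyval(f,rows[:,0])).round(5),"slot",rows[:,2].mean().round(4))
    m=(Z>.1605)&(Z<.166)&(W[:,:,0]>.475)&(W[:,:,0]<.52)
    for y0,y1 in((.2,.222),(.142,.162)):
        k=m&(W[:,:,1]>y0)&(W[:,:,1]<y1)
        if k.sum():
            Q=W[k];md=Q[:,0].mean();
            for s in(Q[Q[:,0]<md],Q[Q[:,0]>=md]):print("pin",len(s),s.mean(0).round(4),s[:,:2].min(0).round(4),s[:,:2].max(0).round(4))
    return out
def rect(W,zlo,zhi,y0,y1):
    m=(W[:,:,2]>zlo)&(W[:,:,2]<zhi)&(W[:,:,0]>.44)&(W[:,:,0]<.54)&(W[:,:,1]>y0)&(W[:,:,1]<y1)
    Q=W[m];r=cv2.minAreaRect((Q[:,:2]*1000).astype(np.float32));print("rect z",Q[:,2].mean().round(4),np.round(r[0],1),np.round(r[1],1),round(r[2],2),len(Q));return r
E
python3 - <<'E'
from fit import *
print("w1");rails(np.load("pics/w1.npz")["W"])
move_l([.485,.25,.38],Rt(),feed=.2);p,W=wrist("pics/w2");print(sense()["position"])
rails(W);rect(W,.198,.208,.27,.34);rect(W,.1665,.1695,.285,.34)
E
```

```text
w1
drip 50 [-0.0753  0.5099] res 0.00011 slot 0.0149
drip_all 57 [-0.0745  0.5097] res 0.00011 slot 0.0149
dry 109 [-0.0584  0.5106] res 0.00013 slot 0.015
pin 52 [0.4834 0.2125 0.1636] [0.4797 0.2085] [0.4866 0.2161]
pin 50 [0.5042 0.2139 0.1633] [0.5012 0.2104] [0.5082 0.217 ]
pin 47 [0.4913 0.1519 0.1635] [0.4881 0.1476] [0.4953 0.1551]
pin 48 [0.5121 0.153  0.1634] [0.5086 0.1495] [0.5159 0.1562]
[0.48569554 0.24823258 0.38048387]
drip 47 [-0.0748  0.5099] res 0.0001 slot 0.0149
drip_all 56 [-0.0739  0.5096] res 0.00013 slot 0.0149
dry 78 [-0.0683  0.5113] res 0.00249 slot 0.0151
pin 53 [0.4835 0.2129 0.1633] [0.4802 0.2094] [0.4869 0.2163]
pin 59 [0.5044 0.2145 0.1634] [0.501  0.2101] [0.5079 0.2182]
pin 50 [0.4914 0.1521 0.1634] [0.4878 0.1477] [0.4948 0.1557]
pin 51 [0.5121 0.1534 0.1632] [0.5086 0.1491] [0.5156 0.157 ]
rect z 0.2029 [487.3 303.1] [15.1 17.7] 0.0 418
rect z 0.1676 [487.4 301.3] [35.5 33. ] 4.08 864
```

View pics/w2.png

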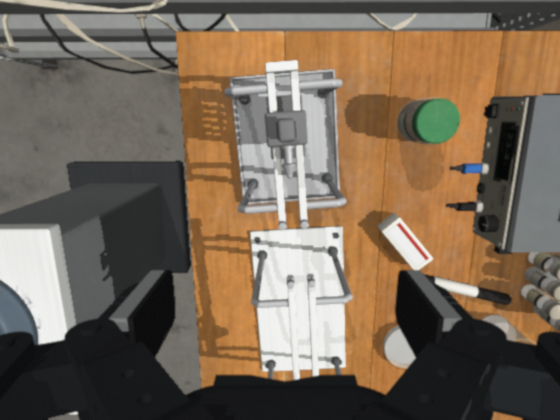

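```bash
cat >> h.py <<'E'
def go(p,yaw,feed=.15,n=2,tol=.0007):
    p=np.array(p,float);c=p.copy()
    for i in range(n):
        move_l(c,Rt(yaw),feed=feed if i==0 else .05)
        e=p-np.array(sense()["position"])
        if np.abs(e).max()<tol:break
        c=c+e
    return c
def st(t=""):
    s=sense();R=np.array(s["tcp_rot"]);print(t,"t",round(float(s["time_s"]),2),"p",np.round(s["position"],4),"yaw",round(float(np.arctan2(R[1,2],R[0,2])),4),"tilt",np.round(R[:2,0],4),"F",np.round(s["wrist_force"],1),"M",np.round(s["ft_torque"],2),"gap",round(float(s["finger_gap"]),4),flush=True)
E
python3 - <<'E'
from h import *
st();go([.4873,.303,.30],.0745,.15);st("hover")
go([.4873,.303,.215],.0745,.12);st("low")
p,W=wrist("pics/w3")
E
```

```text
t 4.12 p [0.4857 0.2482 0.3805] yaw -0.0029 tilt [ 0.0011 -0.0011] F [-0.2  0.4  0.6] M [-0.02  0.03 -0.02] gap 0.0852
hover t 4.92 p [0.4877 0.3029 0.3006] yaw 0.0739 tilt [0.0009 0.0003] F [ 0.4 -0.9 -0.8] M [ 0.02 -0.02  0.01] gap 0.0852
low t 6.03 p [0.4871 0.3027 0.2148] yaw 0.0744 tilt [0.001  0.0004] F [-0.2 -0.5 -0.4] M [-0.02 -0.01 -0.03] gap 0.0855
```

View pics/w3.png

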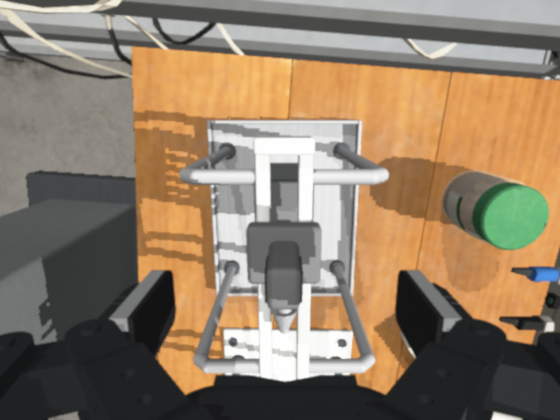

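The grey carrier (tab at (284,265)) hangs centred between the fingers (about (140,300) and (430,300)). The yellow look-alike, at side (425,250), stands on the table and isn't the one meant.

```bash
python3 - <<'E'
from h import *
go([.4872,.303,.197],.0745,.08);st("down")
command_gripper(0.0,60);st("closed");sleep(.2);st("closed");p,W=wrist("pics/w4")
E
```

```text
down t 6.69 p [0.4878 0.3036 0.1983] yaw 0.0745 tilt [0.0006 0.0004] F [-0.8 -0.6  0.7] M [ 0.01 -0.05 -0.05] gap 0.0854
closed t 7.34 p [0.4874 0.3034 0.1981] yaw 0.0746 tilt [-0.0002 -0.0001] F [-0.7 -0.   1.2] M [-0.1   0.23 -0.06] gap 0.0134
closed t 7.54 p [0.4874 0.3034 0.1981] yaw 0.0746 tilt [-0.0003 -0.0001] F [-1.5 -0.3  2.4] M [-0.1   0.3  -0.01] gap 0.0128
```

View pics/w4.png

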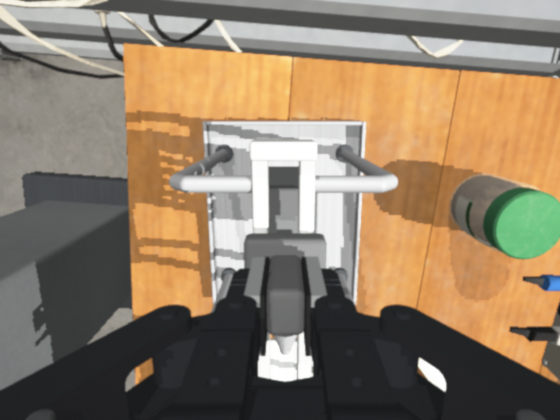

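```bash
python3 - <<'E'
from h import *
go([.4873,.3034,.2101],.0745,.03);st("lift");p,d=camera("side");cv2.imwrite("pics/side5.png",p[:,:,::-1]);crop(p,140,190,400,340,3,"pics/d5.png")
E
```

```text
lift t 8.15 p [0.4874 0.3033 0.2101] yaw 0.0744 tilt [0.0002 0.    ] F [-0.5  0.4 -2.4] M [-0.   -0.03 -0.02] gap 0.013
```

View pics/d5.png

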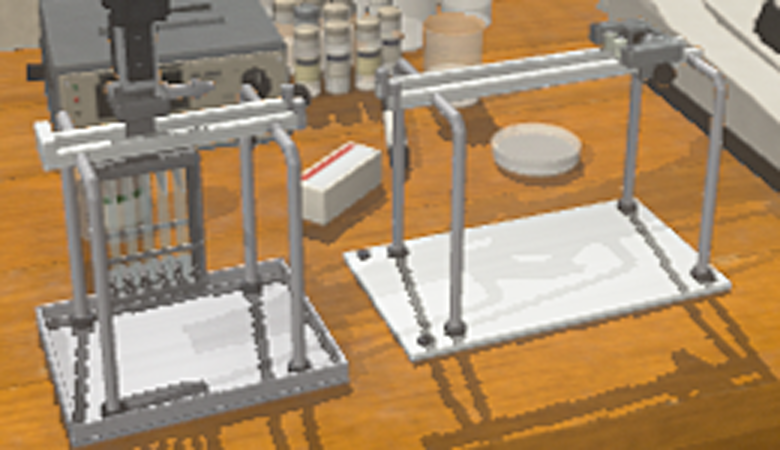

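```bash
cat >> h.py <<'E'
DX=lambda y:.5099-.0745*y
YX=lambda y:.5107-.0584*y
def seg(pts,feed,lim=6):
    c=np.zeros(3)
    for x,y,z,yaw in pts:
        t=np.array([x,y,z]);hit=move_l(t+c,Rt(yaw),feed=feed,until_force=lim)
        e=t-np.array(sense()["position"]);c=np.clip(c+.7*e,-.003,.003);st("HIT" if hit else "")
        if hit: return True
    return False
E
python3 - <<'E'
from h import *
seg([(DX(y),y,.2101,.0745) for y in(.28,.25,.22,.20,.184)],.06)
p,W=wrist("pics/w6")
E
```

```text
t 8.74 p [0.4892 0.2796 0.2101] yaw 0.0736 tilt [0.0001 0.0002] F [ 0.4  0.  -2.8] M [ 0.02 -0.02 -0.01] gap 0.0131
 t 9.39 p [0.4912 0.2502 0.2102] yaw 0.0741 tilt [0.0002 0.0004] F [ 0.5  0.7 -2.4] M [-0.03  0.   -0.  ] gap 0.0131
 t 10.05 p [0.4935 0.22   0.2101] yaw 0.074 tilt [0.0002 0.0004] F [ 0.9  0.1 -1.2] M [-0.02  0.03 -0.03] gap 0.0128
 t 10.53 p [0.495  0.1997 0.21  ] yaw 0.0736 tilt [0.0001 0.0001] F [ 0.3  0.2 -1.3] M [0.04 0.02 0.01] gap 0.013
 t 10.95 p [0.4962 0.1838 0.21  ] yaw 0.0735 tilt [ 0. -0.] F [-0.7  0.6 -2. ] M [ 0.03 -0.01  0.03] gap 0.0133
```

View pics/w6.png

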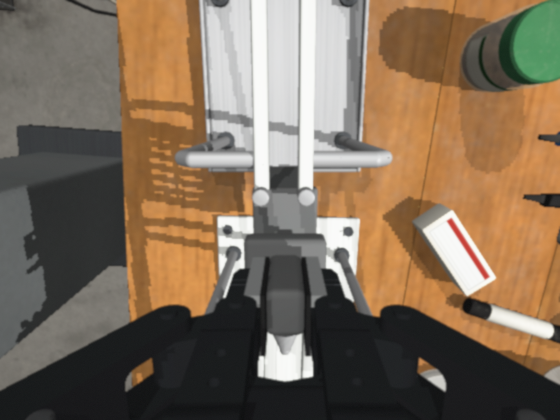

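```bash
python3 - <<'E'
from h import *
h=seg([(YX(.182),.182,.2101,.0584)]+[(YX(y),y,.2101,.0584) for y in(.176,.16,.14,.12)],.05)
if not h:
    p,W=wrist("pics/w7")
    print(move_l([sense()["position"][0],sense()["position"][1],.1978],Rt(.0584),feed=.02,until_force=2.5));st("lowered")
p,d=camera("side");crop(p,140,190,400,340,3,"pics/d7.png")
E
```

```text
t 11.25 p [0.5004 0.1819 0.2101] yaw 0.0579 tilt [0.0002 0.0002] F [-0.7 -0.5 -2.6] M [ 0.04  0.01 -0.01] gap 0.0128
 t 11.52 p [0.5002 0.1755 0.21  ] yaw 0.0576 tilt [-0.0001 -0.0004] F [-0.3  0.3 -1.5] M [0.04 0.02 0.04] gap 0.0132
 t 11.98 p [0.5013 0.16   0.2102] yaw 0.0574 tilt [0.0001 0.0001] F [-0.2  0.5 -1.7] M [0.07 0.06 0.1 ] gap 0.0133
 t 12.53 p [0.5025 0.1402 0.2102] yaw 0.0578 tilt [0.0001 0.0002] F [ 0.   0.5 -2. ] M [ 0.02 -0.03 -0.06] gap 0.0131
 t 13.08 p [0.5037 0.1201 0.2101] yaw 0.0577 tilt [0.0001 0.0002] F [-0.9  0.2 -2. ] M [0.   0.03 0.04] gap 0.0128
True
lowered t 13.72 p [0.5033 0.1203 0.198 ] yaw 0.0585 tilt [-0.001  -0.0003] F [-1.1 -0.7  5.1] M [-0.05  0.01  0.07] gap 0.0131
```

View pics/d7.png

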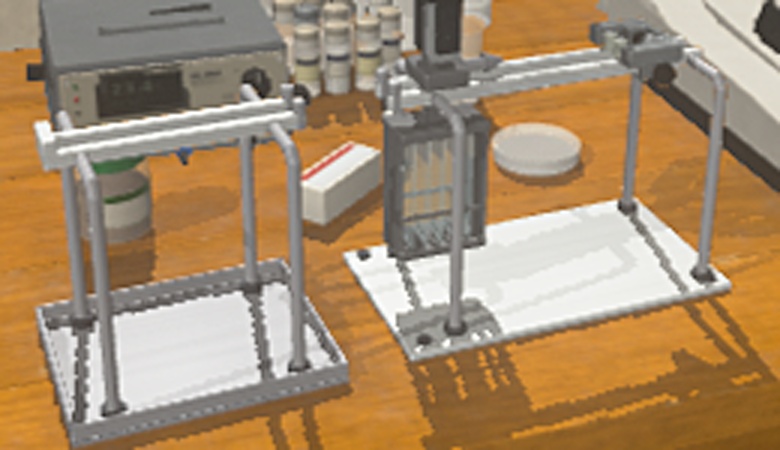

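View pics/w7.png

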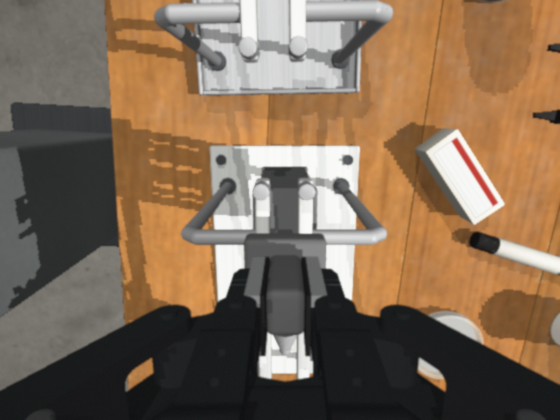

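```bash
python3 - <<'E'
from h import *
s=sense()["position"];move_l([YX(.1202),.1202,.1986],Rt(.0584),feed=.02);sleep(.2);st("relieved")
h=seg([(YX(y),y,.1984,.0584) for y in(.10,.08,.06)],.05,6)
p,d=camera("scene");crop(p,185,120,305,320,3,"pics/s8.png")
E
```

```text
relieved t 14.22 p [0.5034 0.12   0.1982] yaw 0.0584 tilt [-0.0008 -0.0002] F [-0.3  1.2 -1.9] M [ 0.02 -0.01  0.02] gap 0.0129
 t 14.78 p [0.5049 0.0997 0.1984] yaw 0.0576 tilt [0.0001 0.0002] F [ 0.4  0.5 -2.6] M [ 0.03  0.04 -0.03] gap 0.0129
 t 15.33 p [0.506  0.08   0.1984] yaw 0.0577 tilt [0.     0.0002] F [-0.1  0.4 -2. ] M [0.02 0.03 0.04] gap 0.0129
 t 15.88 p [0.5072 0.06   0.1984] yaw 0.0577 tilt [0.     0.0002] F [-0.2 -0.5 -1.7] M [0.04 0.01 0.02] gap 0.013
```

View pics/s8.png

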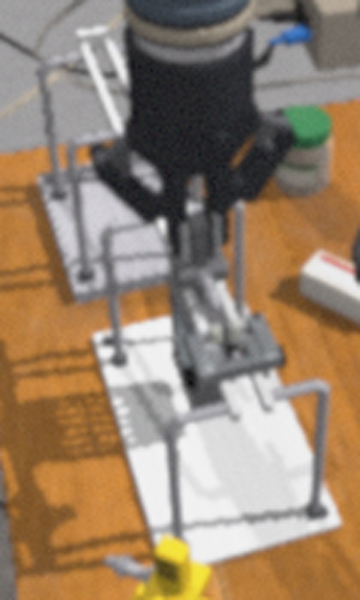

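```bash
python3 - <<'E'
from h import *
h=move_l([YX(.046),.046,.1983],Rt(.0584),feed=.04,until_force=8);st("pre %s"%h)
h=move_l([YX(.021)-.0002,.021,.1983],Rt(.0584),feed=.015,until_force=12);st("push %s"%h)
sleep(.15);st()
E
```

```text
pre False t 16.44 p [0.508  0.0457 0.1983] yaw 0.0578 tilt [-0.      0.0001] F [ 0.4 -0.1 -2. ] M [-0.03 -0.03  0.07] gap 0.0131
push False t 18.26 p [0.5092 0.0225 0.1985] yaw 0.0594 tilt [0.0003 0.0022] F [-1.8  5.7 -1.3] M [ 1.28  0.3  -0.03] gap 0.0131
 t 18.41 p [0.5092 0.0225 0.1985] yaw 0.0594 tilt [0.0003 0.0022] F [-2.1  5.7 -1.9] M [1.34 0.28 0.01] gap 0.0128
```

```bash
python3 - <<'E'
from h import *
y=.0205
for i in range(8):
    h=move_l([YX(y)-.0002,y,.1983],Rt(.0584),feed=.01,until_force=6);st("%.4f %s"%(y,h))
    if sense()["wrist_force"][1]>10.5: break
    y-=.0008
p,W=wrist("pics/w9");p,d=camera("scene");crop(p,215,190,305,270,6,"pics/s9.png")
E
```

```text
0.0205 False t 18.66 p [0.5092 0.0221 0.1985] yaw 0.0594 tilt [0.0003 0.0024] F [-1.4  6.  -1.6] M [ 1.39  0.33 -0.09] gap 0.013
0.0197 False t 18.91 p [0.5092 0.0217 0.1986] yaw 0.0596 tilt [0.0004 0.0029] F [-1.6  6.8 -1.9] M [ 1.58  0.31 -0.06] gap 0.0132
0.0189 False t 19.16 p [0.5092 0.0213 0.1986] yaw 0.0598 tilt [0.0004 0.0035] F [-1.2  7.3 -1. ] M [ 1.72  0.46 -0.06] gap 0.013
0.0181 False t 19.41 p [0.5092 0.0209 0.1986] yaw 0.0602 tilt [0.0004 0.0041] F [-1.6  9.1 -1.4] M [ 1.88  0.45 -0.01] gap 0.0132
0.0173 False t 19.66 p [0.5093 0.0205 0.1987] yaw 0.0603 tilt [0.0005 0.0047] F [-1.3  9.6 -1.5] M [ 2.04  0.4  -0.03] gap 0.0125
0.0165 False t 19.91 p [0.5093 0.0201 0.1987] yaw 0.0606 tilt [0.0005 0.0053] F [-1.7  9.5 -2.8] M [ 2.2   0.47 -0.02] gap 0.0133
0.0157 False t 20.16 p [0.5093 0.0198 0.1987] yaw 0.0609 tilt [0.0005 0.0059] F [-1.7 10.2 -0.4] M [2.43 0.47 0.01] gap 0.0133
0.0149 False t 20.41 p [0.5093 0.0194 0.1988] yaw 0.0611 tilt [0.0006 0.0065] F [-2.6 10.8 -1.4] M [ 2.65  0.5  -0.08] gap 0.013
```

View pics/s9.png

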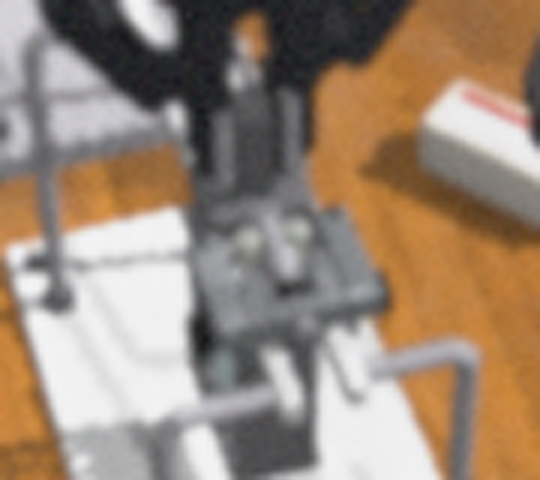

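```bash
python3 - <<'E'
from h import *
y=.0135
h=move_l([YX(y)-.0002,y,.1983],Rt(.0584),feed=.01,until_force=4);st("%.4f %s"%(y,h));sleep(.1)
for y in(.0175,.0205,.0222):
    move_l([YX(y),y,.1981],Rt(.0584),feed=.015);st("back %.4f"%y)
E
```

```text
0.0135 False t 20.8 p [0.5093 0.0187 0.1988] yaw 0.0614 tilt [0.0006 0.0075] F [-2.4 13.3 -0.6] M [ 2.96  0.56 -0.04] gap 0.0129
back 0.0175 t 21.32 p [0.5093 0.0207 0.1985] yaw 0.0605 tilt [0.0001 0.0042] F [-2.4  8.7 -1. ] M [ 2.    0.54 -0.05] gap 0.0129
back 0.0205 t 21.67 p [0.5093 0.0221 0.1984] yaw 0.0595 tilt [-0.      0.0021] F [-1.5  6.3 -0.2] M [ 1.29  0.46 -0.03] gap 0.0131
back 0.0222 t 21.93 p [0.5093 0.0229 0.1983] yaw 0.0589 tilt [-0.0001  0.0008] F [-3.1  5.7 -0.4] M [ 1.13  0.45 -0.01] gap 0.0131
```

```bash
python3 - <<'E'
from h import *
for y in(.0235,.0245,.0255,.0265,.0275,.0285):
    move_l([YX(y)+.0004,y,.1979],Rt(.0584),feed=.015);st("back %.4f"%y)
    if sense()["wrist_force"][1]<-1.5: break
E
```

```text
back 0.0235 t 22.18 p [0.5095 0.0233 0.198 ] yaw 0.0583 tilt [-0.0006 -0.0005] F [-3.7  3.   2.8] M [ 0.59  0.77 -0.05] gap 0.0131
back 0.0245 t 22.43 p [0.5096 0.0235 0.198 ] yaw 0.0576 tilt [-0.0006 -0.0017] F [-3.7 -0.8  5.4] M [-0.11  0.99 -0.07] gap 0.0129
back 0.0255 t 22.68 p [0.5097 0.0238 0.198 ] yaw 0.057 tilt [-0.0005 -0.0027] F [-3.8 -2.2  5.2] M [-0.45  0.95 -0.1 ] gap 0.0131
```

```bash
python3 - <<'E'
from h import *
move_l([YX(.0242)-.0006,.0242,.1983],Rt(.0584),feed=.015);st("neutral")
command_gripper(.03,20);st("open");
command_gripper(.085);st("open")
p=sense()["position"];move_l([p[0],p[1],.24],Rt(.0584),feed=.05);move_l([p[0],p[1]+.07,.33],Rt(.0584),feed=.15);sleep(.3);st("up")
p,W=wrist("pics/w10")
from fit import rect
rect(W,.198,.208,-.01,.06);rect(W,.1660,.1695,.012,.06)
p,d=camera("scene");crop(p,215,190,305,270,6,"pics/s10.png")
p,d=camera("side");crop(p,260,170,420,300,4,"pics/d10.png")
E
```

```text
neutral t 22.94 p [0.5091 0.0238 0.1981] yaw 0.0583 tilt [ 0.001  -0.0002] F [-0.1 -0.5 -1.9] M [-0.06  0.03  0.02] gap 0.0133
open t 23.25 p [0.509  0.0243 0.1984] yaw 0.0585 tilt [0.0008 0.0001] F [0.  0.1 0.2] M [ 0.05  0.   -0.01] gap 0.0302
open t 23.83 p [0.5087 0.0242 0.1983] yaw 0.0583 tilt [-0. -0.] F [-0.2 -0.  -0.5] M [0.04 0.06 0.02] gap 0.0853
up t 26.02 p [0.5086 0.0937 0.3295] yaw 0.0577 tilt [-0.001 -0.   ] F [-0.2 -0.3  0. ] M [ 0.04  0.06 -0.01] gap 0.0849
rect z 0.2027 [509.4  24.6] [14.2 17.7] 3.4 453
rect z 0.1675 [509.6  25.4] [35.3 27.8] 2.3 854
```

View pics/w10.png

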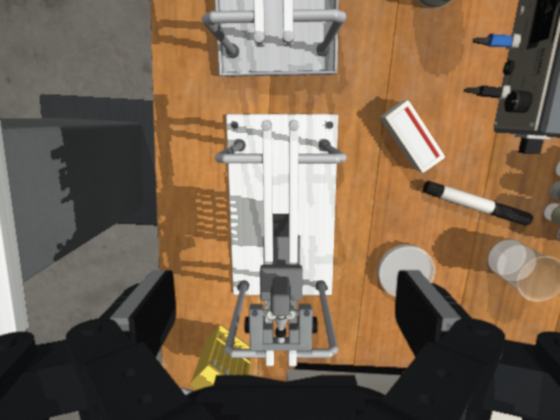

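View pics/s10.png

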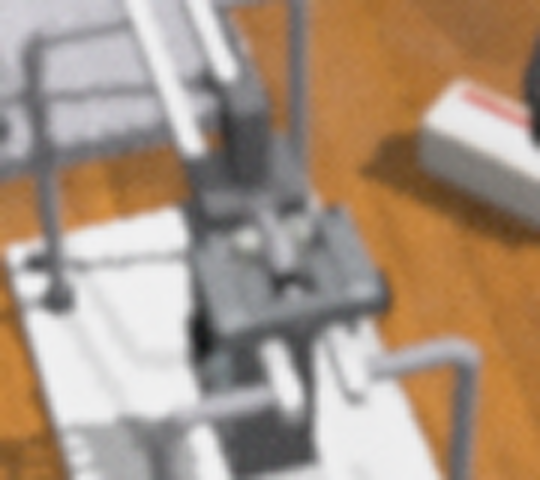

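View pics/d10.png

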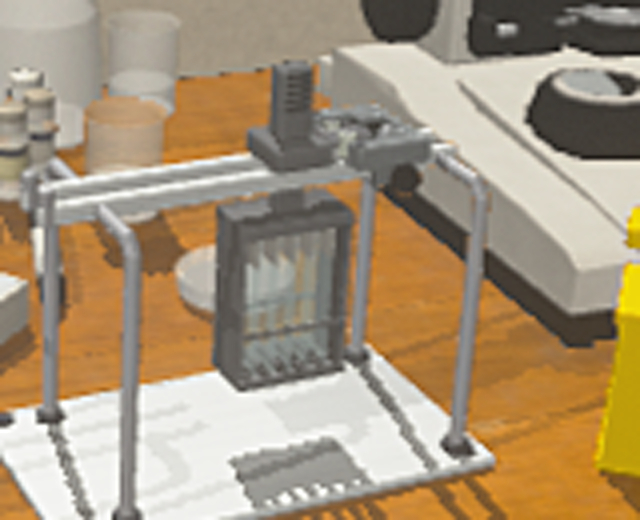

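```bash
python3 - <<'E'
from h import *
p=np.load("pics/w10.npz")["p"];crop(p,240,255,325,355,7,"pics/w10c.png")
E
```

```text
(no output)
```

View pics/w10c.png

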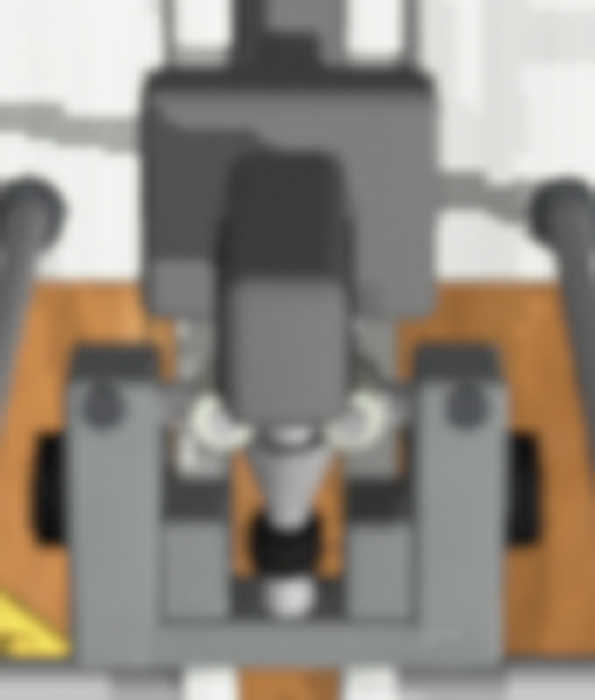

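The spigot's head is past the rollers, which sit closed behind it at (222,415) and (355,415). Its tip is on the black buffer at (287,540). The carrier hangs level and free, so I'm handing the job in.

```bash
python3 - <<'E'
from h import *
st();finish_job()
E
```

```text
t 26.18 p [0.5087 0.094  0.3299] yaw 0.0582 tilt [-0.0003 -0.    ] F [-0.2  0.   0. ] M [-0.    0.   -0.02] gap 0.085
the job is handed in; nothing more can be done
```

The grey carrier now hangs on the drying rail with its spigot snapped into the catch. I let go and handed the job in at about 26 s.

- **Transfer:** I lifted the carrier 12 mm, carried it over both sets of end-stop pins and set it down about 30 mm inside the drying rail. I then slid it into the catch, with no collision stops on the way. Setting it down changed the tool force by about 7 N against the 2.5 N stop I had set, still well under the 25 N limit.
- **Catch:** The push read 10.8 N, so I took one more step, which reached 13.3 N. That is slightly over the 12 N target, and I put the buffer at roughly 5 mm pressed in, under the 6.5 mm limit. A light pull back met about 2 N of resistance, so the spigot was held.
- **After letting go:** The last pictures show the rollers closed behind the spigot's head and its tip on the buffer. The tab top was level at z = 0.203 m, within about 1 mm in y of where I released it. The gripper is clear and reads no force.
- **Not measured:** I could not read the buffer and roller values. From the force and position readings I estimate the buffer is resting about 1 to 1.5 mm pressed in. I did not re-measure the petri dish, slide box and jar, but the arm never went near them.

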